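# Match the piston on the balance and shut the windbreak door

### The job

One piston already stands on the twin-pan balance. Take the piston with the same colour of paint mark from the bench and set it down gently, upright and wholly on the balance's free pan; then push the windbreak door fully shut, without slamming it, until it seats on its catch and stays shut when you let go. Leave the piston already weighed on its pan, and do not disturb the other pistons or the connecting rod near them.

Things in the scene. Friction and masses are not known exactly. Their poses are not given: they have to be found in the camera images.
- balance: grey twin-pan balance fixed to the bench: base 200 x 262 x 20 mm (x, y, z); on it a low windbreak, open at the top, of clear 4 mm plates up to 105 mm above the bench: side walls centred at y = +121 and -121 mm, back wall at x = +85 mm. Its front (-x) is the doorway. Origin: centre of the base's underside; x points to the back, y to the hinge side, z up.
- pan_hinge_side (a point): centre of the top of the pan nearer the hinge (78 mm diameter, 26 mm above the bench), already holding a piston. Axes as the balance.
- pan_latch_side (a point): centre of the top of the free pan nearer the latch (78 mm diameter, 26 mm above the bench), 104 mm from the other. 67 mm from the side wall, 78 mm from the back wall. Axes as the balance.
- guard_door (a joint): angle of the windbreak door, rad: 0 is shut on its catch, grows as the free edge swings out to the front, up to 1.2; starts open. The spring roller catch starts to resist at about 0.07 (about 6 N at the free edge) and past about 0.03 it draws the door in to 0. The hinge is otherwise light and the door stays where it is left.
- door_hinge (a point): point on the door's vertical hinge axis, in the middle of its thickness, 64 mm above the bench; axes turn with the door: -y runs along the door to its free edge, -x is the normal of its outer face. Door panel 242 mm long, 8 mm thick, from 22 to 105 mm above the bench: clear, with a blue frame.
- door_push (a point): point on the door's outer face, on the wide blue upright near the free edge, 215 mm from the hinge axis, 64 mm above the bench; axes as door_hinge (push along +x). The upright is 42 mm wide, from 200 to 242 mm from the hinge. A small pull handle stands 24 mm out between 96 and 154 mm from the hinge.
- piston_blue_1: aluminium engine piston, 54 mm diameter, 48 mm tall, 0.14 kg, standing upright with its crown up; a round 36 mm blue paint mark on the crown. Origin: centre of the underside, z up. It stands either on the balance's hinge-side pan or on the setting block, never on the open bench; it is never the one to move.
- piston_yellow_1: aluminium engine piston, 54 mm diameter, 48 mm tall, 0.14 kg, standing upright with its crown up; a round 36 mm yellow paint mark on the crown. Origin: centre of the underside, z up. It stands either on the balance's hinge-side pan or on the setting block, never on the open bench; it is never the one to move.
- piston_blue_2: aluminium engine piston, 54 mm diameter, 48 mm tall, 0.14 kg, standing upright with its crown up; a round 36 mm blue paint mark on the crown. Origin: centre of the underside, z up. It stands on the open bench. It is the one to move if piston_blue_1 is on the balance.
- piston_yellow_2: aluminium engine piston, 54 mm diameter, 48 mm tall, 0.14 kg, standing upright with its crown up; a round 36 mm yellow paint mark on the crown. Origin: centre of the underside, z up. It stands on the open bench. It is the one to move if piston_yellow_1 is on the balance.
- piston_red_2: aluminium engine piston, 54 mm diameter, 48 mm tall, 0.14 kg, standing upright with its crown up; a round 36 mm red paint mark on the crown. Origin: centre of the underside, z up. It stands on the open bench and has no match here: leave it.
- setting_block: dark steel block 90 x 90 x 26 mm fixed to the bench, holding the other colour's piston. Origin: centre of the underside.
- con_rod_a: the nearer of two loose steel connecting rods, 160 x 52 x 18 mm, lying on the bench along its x; origin near the middle of its underside. Leave it.
Things that resemble listed ones, but are neither listed nor needed, are in the scene too. Leave any purple look-alike of the piston_blue_1 alone. Leave any orange look-alike of the piston_blue_2 alone.

How it is judged:
By the outcome, as a careful person would: the job done as asked, in the order asked, and still so for the second after the job is handed in, with the robot touching nothing.
It also fails if it takes over 54 s, if anything falls off the work surface, if the arm or the gripper's body presses on something with over 40 N, if the wrist force passes 120 N, or if a joint passes its speed limit or range.

### The arm

A 6-joint arm with a two-finger parallel gripper is mounted at the origin on the work surface. World frame = base frame: x ahead of the robot, y to its left, z up, the work surface at z = 0. Lengths are in mm, angles in rad, forces in N, time in s.
With the tool pointing down it reaches from about 350 to 775 mm from the base axis. Payload 7.3 kg.
Tool frame: the origin (TCP) lies at the very end of the fingers, on their centre line; the grasp point (between the pads) lies 19 mm behind it; z points along the fingers, y is the line along which they close (so a half turn about z gives the same grasp; the last joint's range is limited). The gripper opens to 92 mm and grips with 3 to 60 N. Pads are 19 mm wide; open, the fingers measure 130 mm over their backs; the gripper's body (75 mm by 190 mm) begins 47 mm behind the grasp point.
Start: joints at [-1.269, 0.342, 1.524, -0, 1.275, -0.146], TCP at [227.34, -473.245, 226.741] pointing down, gripper open.
Joint ranges: [-2.53, 2.53], [-0.77, 2.02], [0.04, 2.7], [-1, 4.14], [0.28, 2.66], [-3.11, 3.11]. Speed limits (rad/s): [2.57, 2.57, 3.14, 3.14, 3.14, 3.14].

### API

Orientations are given as [roll, pitch, yaw] about the fixed x, y, z axes, in that order (R = Rz(yaw) Ry(pitch) Rx(roll)).
In Python, from plant import bot gives the robot as it stands.
- The arm moves only by the tool jog_arm, never from a script. Its argument "targets" is a list of rows, each an object with "xyz": the shift along the tool's x, y, z as a fraction of full scale, a list of three; "spin": the turn about the tool's z as a fraction of full scale. In form: [{"xyz": [x, y, z], "spin": spin}, ...]. A call has exactly 10 rows; each row shifts and turns the commanded pose from where the row before left it, along the tool's axes as they then stand; what a row does not reach is not made up. Full scale, the value 1, is 80 mm for a shift and 0.1 rad for a turn. A row lasts 1/8 s, in which the tool goes at most 62.5 mm and 10.7 degrees, less where a joint would pass 70% of its speed; a pose out of reach is approached as far as the arm can. A call with a number of a shift or a turn outside -1 to 1 is refused whole. A call with a gripper value outside its range is refused whole. "gripper" is the opening in per cent of the stroke, from 0 (shut) to 100 (fully open), set as the call begins (left out, the last holds). The fingers move at their own pace and stop on an object; the grip force is fixed at half the most. Time passes only in rows, so rows that do not move let the fingers close, or fill a call up. It gives the time, the measured TCP pose, the force, the opening and the grip force at its end, in the units of the state.
- bot.get_obs(): the state, without advancing time (a new reading comes with each control period).
- bot.capture(name): name is "scene" or "top" or "wrist"; returns the picture (384x512x3 uint8, blue, green, red); there is no depth.
- bot.get_calibration(name): a dict with "vfov" (degrees; the focal length in pixels is half the picture's height over the tangent of half this angle, whatever the lens; pixels are square), "cx", "cy" (the principal point, pixels), "eye" and "rotation" of the camera in the world. Camera axes: x right, y down, z forward; pixel columns grow to the right and rows downward; lengths in mm; the calibration is good to about 2 mm. A picture is of the moment at which its call begins: read the wrist's pose just before it. get_calibration takes no time and is no camera call; for the wrist camera it gives the pose at the moment of the call.
- bot.close_job(): hands the job in; it is judged then, once.
The state is a dict: "time": time; "joint_positions": joint angles; "dq": joint speeds; "tau": joint torques, N m; "tool_pos": TCP position; "tcp_rot": TCP orientation; "contact_force": force on the tool from outside, world axes, zero at the start; "moment": the same for the moment, N m; "grip_width": finger opening in mm; "finger_force": force on a finger pad.
Only numpy, scipy, OpenCV 4.12 (cv2) and the standard library are available. Lean on these libraries where they do the work, as an engineer would, in place of code of your own. Each camera call takes 0.05 s, during which the arm holds its last target. There are 200 camera calls.

## Working session

There is one attempt and no reset: what is moved stays moved. The work goes in short steps, Python scripts to look and compute and a tool call to move; the robot and the scene stay as the last step left them, time stands still between calls to the robot, and variables do not carry over. Pictures are saved under pics/ and viewed, at most 10 in all, crops included, and the job is handed in when it is done.

Besides the shell and the picture viewer there is one more tool, called after "Emit:" as name(argument=value, ...) on one line, values as JSON. jog_arm: Moves the arm, as the interface text tells. Shift numbers are shares of 80 mm and turn numbers shares of 0.1 rad, none past 1 either way. Its arguments: {"type":"object","properties":{"targets":{"type":"array","items":{"type":"object","properties":{"xyz":{"type":"array","items":{"type":"number"}},"spin":{"type":"number"}}}},"gripper":{"type":"number"}},"required":["targets"]}

```bash
mkdir -p pics; python3 - <<'E'
from plant import bot
import cv2
for n in("scene","top"):
    im=bot.capture(n); cv2.imwrite(f"pics/{n}0.png",im); c=bot.get_calibration(n); print(n,c)
o=bot.get_obs();print(o["time"],o["tool_pos"],o["tcp_rot"],o["grip_width"])
E
```

```text
scene {'vfov': 48.980260931213806, 'cx': 260.0527380118332, 'cy': 194.69904164164782, 'eye': array([1497.88656905,  457.46608825,  888.84323273]), 'rotation': array([-2.23951955, -0.00439757,  2.00871528])}
top {'vfov': 52.93138100424702, 'cx': 255.4421704632008, 'cy': 184.94359565324623, 'eye': array([ 468.00152975,   14.32703467, 1277.58761414]), 'rotation': array([-3.06326117,  0.00335942, -1.58830204])}
0.1 [ 227.22640133 -472.87589376  226.10553148] [-3.14020940e+00 -2.19820974e-04  4.47771562e-01] 92.02908711950849
```

View pics/top0.png

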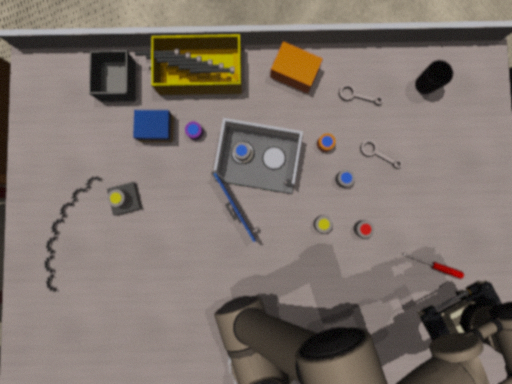

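View pics/scene0.png

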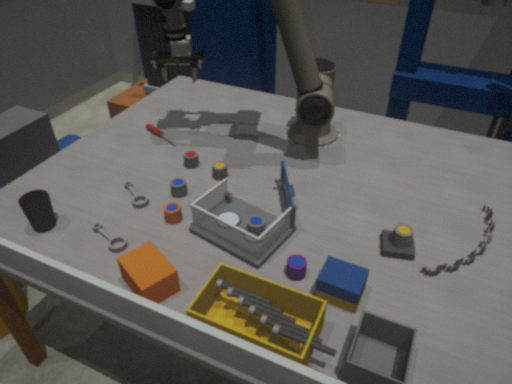

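The top view shows a blue-marked piston on the balance at (242,152), with the free white pan at (274,158). Things that could be taken for the target:
- (345,179): silver body, blue mark. This is the one to move.
- (327,142): orange body, blue mark. Look-alike.
- (194,130): purple body, blue mark. Look-alike.
- (323,225) yellow and (365,229) red: wrong colours.

The door runs from (215,173) to (260,242).

```bash
cat > h.py <<'E'
import numpy as np,cv2
from scipy.spatial.transform import Rotation as R
from plant import bot
def ray(c,u,v,H=384):
    f=H/2/np.tan(np.radians(c["vfov"]/2))
    return R.from_euler("xyz",c["rotation"]).as_matrix()@np.array([(u-c["cx"])/f,(v-c["cy"])/f,1])
def onplane(c,u,v,z):
    d=ray(c,u,v);e=np.array(c["eye"]);return e+d*(z-e[2])/d[2]
def blobs(im,lo,hi,amin=30):
    m=cv2.inRange(cv2.cvtColor(im,cv2.COLOR_BGR2HSV),lo,hi)
    n,_,s,ce=cv2.connectedComponentsWithStats(m)
    return [(ce[i].round(1),s[i][:5]) for i in range(1,n) if s[i][4]>=amin]
E
python3 - <<'E'
from h import *
for n in("top","scene"):
    im=cv2.imread(f"pics/{n}0.png");c=bot.get_calibration(n)
    print(n)
    for ce,s in blobs(im,(105,120,120),(125,255,255)): print("blue",ce,s,onplane(c,*ce,48)[:2].round(),onplane(c,*ce,74)[:2].round())
    for ce,s in blobs(im,(0,0,200),(180,30,255)): print("white",ce,s,onplane(c,*ce,26)[:2].round())
    for ce,s in blobs(im,(22,150,120),(32,255,255)): print("yel",ce,s,onplane(c,*ce,48)[:2].round())
im=cv2.imread("pics/top0.png")
cv2.imwrite("pics/c1.png",cv2.resize(im[105:255,190:390],None,fx=4,fy=4,interpolation=cv2.INTER_CUBIC))
E
```

```text
top
blue [150.1 123.5] [134 111  34  26 846] [770. 355.] [764. 347.]
blue [192.6 129. ] [188 124  11  11  95] [750. 217.] [744. 213.]
blue [326.9 141. ] [323 137   9   9  67] [ 703. -216.] [ 698. -211.]
blue [241.  149.9] [236 145  11  11  88] [679.  61.] [674.  60.]
blue [346.1 177.4] [341 173  11  10  86] [ 584. -274.] [ 581. -268.]
blue [223.2 188.4] [214 174  20  33  50] [555. 120.] [553. 118.]
yel [205.1  64. ] [ 151   34   90   52 1341] [965. 175.]
yel [115.3 197.6] [110 193  11  10  86] [532. 465.]
yel [323.5 223.9] [319 219  10  11  84] [ 437. -197.]
scene
blue [177.6 181.6] [173 179  10   6  41] [ 587. -269.] [ 615. -247.]
blue [171.8 207. ] [167 205  10   5  39] [ 706. -211.] [ 730. -191.]
blue [255.8 220.2] [251 217  11   8  65] [649.  50.] [676.  63.]
blue [296.4 261.2] [290 257  14  10 107] [751. 220.] [775. 227.]
yel [403.4 229.2] [398 226  12   7  61] [500. 457.]
yel [248.3 317.7] [ 187  264  140   95 1533] [967. 182.]
yel [227.7 296.3] [220 290  17  12  76] [933. 109.]
yel [302.  322.3] [290 315  21  14 110] [925. 301.]
```

View pics/c1.png

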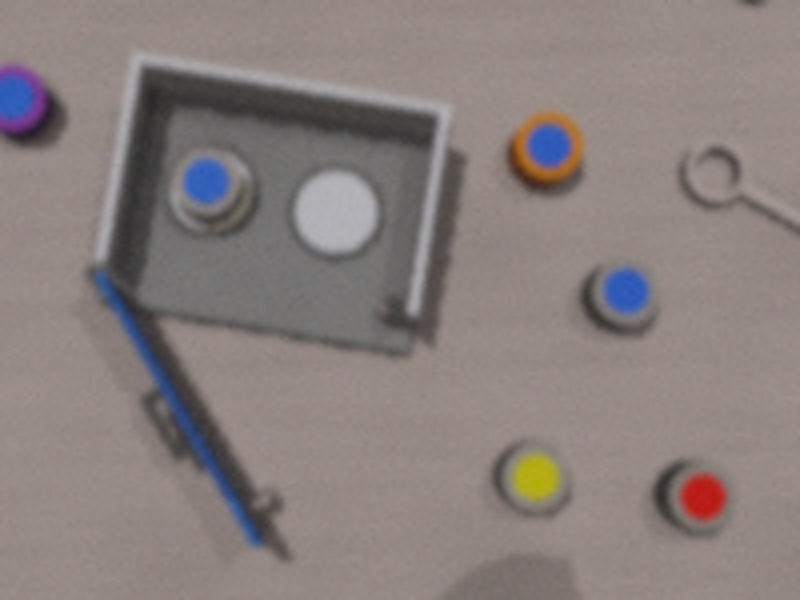

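The crop confirms that the piston at crop (625,293) has a silver body and a blue mark, with an orange-bodied look-alike at (548,147). The free pan is at crop (336,212) and the balance walls are clearly visible.

```bash
cat >> h.py <<'E'
def plan(goal,yawg,n,start=None):
    "rows of jog for a straight line at even speed; pads nothing"
    o=bot.get_obs(); p=np.array(o["tool_pos"]); y=o["tcp_rot"][2]
    if start is not None: p,y=np.array(start[:3],float),start[3]
    sp=((y-yawg+np.pi)%(2*np.pi)-np.pi)/n; step=(np.array(goal)-p)/n
    for i in range(n):
        M=R.from_euler("xyz",[np.pi,0,y-i*sp]).as_matrix()
        print((M.T@step/80).round(3).tolist(),round(sp/.1,3),end="; ")
    print()
E
python3 - <<'E'
from h import *
c=bot.get_calibration("top")
P=lambda u,v,z:onplane(c,190+u/4,105+v/4,z)[:2]
print("latch pan",P(336,212,26),"hinge pan",P(210,192,26))
b=P(138,58,105);e=P(447,110,105);print("back corners",b,e,np.linalg.norm(b-e)); d=b-e;print("yaw",np.arctan2(d[1],d[0])-np.pi/2)
f=P(417,315,105);print("latch wall front",f, np.linalg.norm(e-f));d=e-f;print(np.arctan2(d[1],d[0]))
print("hinge",P(99,272,105),"door end",P(257,543,105))
plan([585,-271,226],1.41,10)
E
```

```text
latch pan [653.65554835 -45.46077107] hinge pan [672.03571842  57.37709105]
back corners [764.7234347  108.75330227] [ 719.63205907 -128.85404522] 241.84805918688073
yaw -0.1875425072419974
latch wall front [ 561.6434246  -101.73436801] 160.29936217474267
-0.16999907940718745
hinge [598.9405621  140.44212814] door end [391.38162327  23.20389445]
[0.512, -0.034, 0.0] -0.962; [0.513, 0.016, 0.0] -0.962; [0.509, 0.065, 0.0] -0.962; [0.501, 0.113, 0.0] -0.962; [0.488, 0.161, 0.0] -0.962; [0.47, 0.207, 0.0] -0.962; [0.448, 0.251, 0.0] -0.962; [0.422, 0.293, 0.0] -0.962; [0.391, 0.332, 0.0] -0.962; [0.358, 0.368, 0.0] -0.962;
```

Emit:
jog_arm(targets=[{"xyz":[0.51,-0.03,0],"spin":-0.97},{"xyz":[0.51,0.02,0],"spin":-0.97},{"xyz":[0.51,0.07,0],"spin":-0.97},{"xyz":[0.5,0.11,0],"spin":-0.97},{"xyz":[0.49,0.16,0],"spin":-0.97},{"xyz":[0.47,0.21,0],"spin":-0.97},{"xyz":[0.45,0.25,0],"spin":-0.97},{"xyz":[0.42,0.29,0],"spin":-0.97},{"xyz":[0.39,0.33,0],"spin":-0.97},{"xyz":[0.36,0.37,0],"spin":-0.97}], gripper=100)

```text
time: 1.35
tool_pos: [585.2, -269.8, 226.2]
tcp_rot: [-3.141, -0.0, 1.421]
contact_force: [0.9, -0.3, 0.2]
grip_width: 91.8
finger_force: 0.0
```

```bash
python3 - <<'E'
from h import *
o=bot.get_obs();c=bot.get_calibration("wrist");im=bot.capture("wrist");cv2.imwrite("pics/w1.png",im)
print(o["time"],o["tool_pos"],o["tcp_rot"],c)
for ce,s in blobs(im,(105,120,100),(125,255,255),100): print("blue",ce,s,onplane(c,*ce,48)[:2].round(1))
E
```

```text
1.35 [ 585.2224125  -269.80155082  226.18246547] [-3.14067642e+00 -2.43861287e-04  1.42105640e+00] {'vfov': 65.72831029420601, 'cx': 258.70583926352487, 'cy': 195.64757100136586, 'eye': array([ 597.43372893, -192.65671841,  385.24956916]), 'rotation': array([ 2.85149702e+00,  2.12349962e-03, -1.49779114e-01])}
blue [358.4 112.1] [343  96  32  33 828] [ 703.5 -214.1]
blue [258.1 179.5] [243 165  31  30 726] [ 583.9 -272.6]
```

View pics/w1.png

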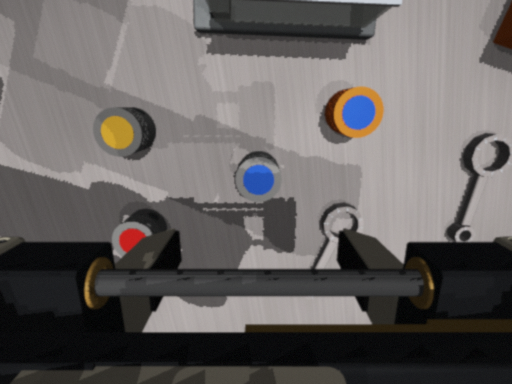

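The wrist view shows the target at (258,180), at world (584,-273). The orange look-alike is at (358,112), and the rod end at (342,222) is clear of the fingers.

Emit:
jog_arm(targets=[{"xyz":[-0.037,-0.012,0.3],"spin":0},{"xyz":[0,0,0.5],"spin":0},{"xyz":[0,0,0.5],"spin":0},{"xyz":[0,0,0.5],"spin":0},{"xyz":[0,0,0.3],"spin":0},{"xyz":[0,0,0.2],"spin":0},{"xyz":[0,0,0.15],"spin":0},{"xyz":[0,0,0.1],"spin":0},{"xyz":[0,0,0.0],"spin":0},{"xyz":[0,0,0],"spin":0}], gripper=100)

```text
time: 2.65
tool_pos: [583.4, -273.7, 23.5]
tcp_rot: [3.14, 0.001, 1.418]
contact_force: [0.1, -0.2, -0.3]
grip_width: 91.9
finger_force: 0.0
```

Emit:
jog_arm(targets=[{"xyz":[0,0,0],"spin":0},{"xyz":[0,0,0],"spin":0},{"xyz":[0,0,0],"spin":0},{"xyz":[0,0,0],"spin":0},{"xyz":[0,0,0],"spin":0},{"xyz":[0,0,0],"spin":0},{"xyz":[0,0,0],"spin":0},{"xyz":[0,0,0],"spin":0},{"xyz":[0,0,0],"spin":0},{"xyz":[0,0,0],"spin":0}], gripper=0)

```text
time: 3.9
tool_pos: [583.0, -273.5, 22.8]
tcp_rot: [3.141, 0.0, 1.418]
contact_force: [0.2, -0.1, 0.9]
grip_width: 53.1
finger_force: 30.0
```

```bash
python3 - <<'E'
from h import *
plan([640,-165,200],1.393,5,[583,-273.5,200,1.418])
E
```

```text
[0.29, 0.1, 0.0] 0.05; [0.29, 0.098, 0.0] 0.05; [0.291, 0.097, 0.0] 0.05; [0.291, 0.095, 0.0] 0.05; [0.292, 0.094, 0.0] 0.05;
```

Emit:
jog_arm(targets=[{"xyz":[0,0,-0.3],"spin":0},{"xyz":[0,0,-0.5],"spin":0},{"xyz":[0,0,-0.5],"spin":0},{"xyz":[0,0,-0.5],"spin":0},{"xyz":[0.29,0.1,-0.4],"spin":0.05},{"xyz":[0.29,0.1,0],"spin":0.05},{"xyz":[0.29,0.1,0],"spin":0.05},{"xyz":[0.29,0.1,0],"spin":0.05},{"xyz":[0.29,0.1,0],"spin":0.05},{"xyz":[0,0,0],"spin":0}])

```text
time: 5.15
tool_pos: [641.5, -163.8, 198.1]
tcp_rot: [-3.14, -0.0, 1.395]
contact_force: [-0.3, -0.7, -1.5]
grip_width: 53.5
finger_force: 30.0
```

```bash
python3 - <<'E'
from h import *
o=bot.get_obs();c=bot.get_calibration("wrist");im=bot.capture("wrist");cv2.imwrite("pics/w2.png",im)
print(o["time"],o["tool_pos"],o["tcp_rot"],c["eye"],o["grip_width"])
for ce,s in blobs(im,(105,120,100),(125,255,255),100): print("blue",ce,s,onplane(c,*ce,74)[:2].round(1))
for ce,s in blobs(im,(0,0,185),(180,40,255),150): print("white",ce,s,onplane(c,*ce,26)[:2].round(1))
E
```

```text
5.15 [ 641.45599324 -163.82150571  198.10452307] [-3.14049743e+00 -4.10389112e-04  1.39519570e+00] [655.67270435 -87.00479196 357.19726186] 53.45582857492576
blue [322.8 216.9] [308 203  30  30 655] [ 700.4 -203.6]
blue [260.4 254.4] [226 250  67  11 419] [ 630.7 -234.2]
white [114.5   3.4] [ 72   0  75  11 522] [533.3  33.1]
white [357.2 120.3] [   68     0   444   268 39326] [ 757.3 -119. ]
white [251.8  61.1] [ 219   25   67   73 3811] [655.8 -41.3]
white [263.3 315.6] [ 192  297  126   27 1410] [ 614.7 -348.2]
white [ 46.7 313.8] [ 41 298  13  33 163] [ 333.2 -295.9]
```

View pics/w2.png

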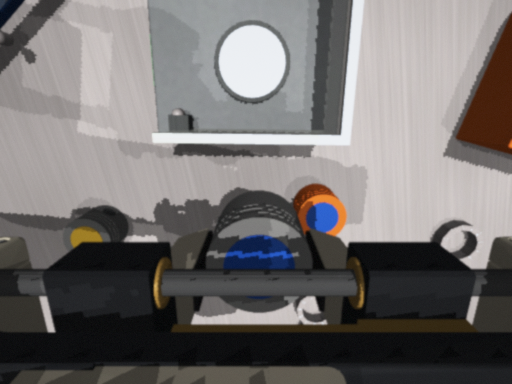

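The wrist view shows the piston held upright between the fingers, and the free pan at (252,61), at about (655,-43) when averaged with the top view.

```bash
python3 - <<'E'
from h import *
plan([654.5,-44.3,198],1.395,1)
E
```

```text
[1.515, -0.099, 0.002] -0.007;
```

Emit:
jog_arm(targets=[{"xyz":[0.2,-0.014,0],"spin":0},{"xyz":[0.3,-0.02,0],"spin":0},{"xyz":[0.4,-0.025,0],"spin":0},{"xyz":[0.315,-0.02,0],"spin":0},{"xyz":[0.2,-0.013,0],"spin":0},{"xyz":[0.1,-0.007,0],"spin":0},{"xyz":[0,0,0.3],"spin":0},{"xyz":[0,0,0.3],"spin":0},{"xyz":[0,0,0.3],"spin":0},{"xyz":[0,0,0],"spin":0}])

```text
time: 6.45
tool_pos: [653.6, -45.1, 124.7]
tcp_rot: [-3.137, 0.0, 1.392]
contact_force: [-0.7, -0.6, -0.5]
grip_width: 53.5
finger_force: 30.0
```

```bash
python3 - <<'E'
from h import *
o=bot.get_obs();print(o["time"],o["tool_pos"],o["tcp_rot"])
plan([654.5,-44.3,60],1.395,1)
im=bot.capture("scene");cv2.imwrite("pics/s2.png",cv2.resize(im[130:290,150:360],None,fx=3.5,fy=3.5))
E
```

```text
6.45 [653.57391182 -45.08793389 124.70582553] [-3.13719947e+00  2.49139170e-04  1.39204469e+00]
[0.012, 0.01, 0.809] -0.03;
```

View pics/s2.png

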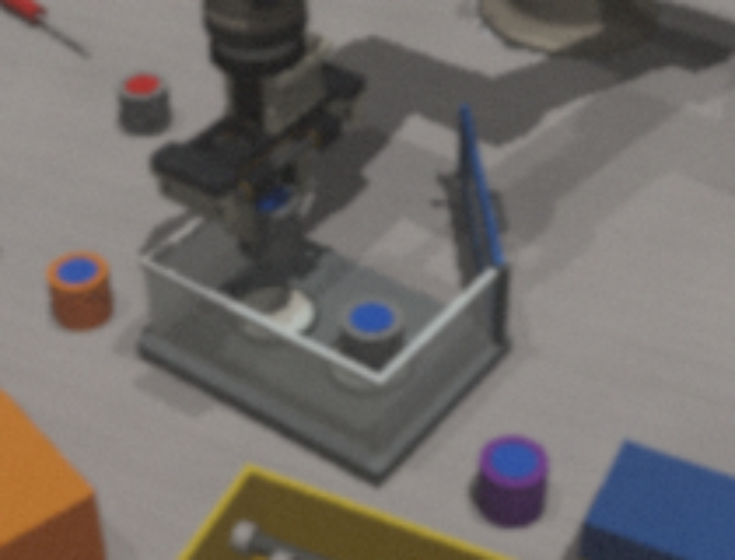

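The piston hangs over the free pan, with fingers and walls clear. I'll descend to just above it.

Emit:
jog_arm(targets=[{"xyz":[0.01,0.01,0.2],"spin":0},{"xyz":[0,0,0.2],"spin":0},{"xyz":[0,0,0.2],"spin":0},{"xyz":[0,0,0.1],"spin":0},{"xyz":[0,0,0.1],"spin":0},{"xyz":[0,0,0.06],"spin":0},{"xyz":[0,0,0.03],"spin":0},{"xyz":[0,0,0],"spin":0},{"xyz":[0,0,0],"spin":0},{"xyz":[0,0,0],"spin":0}])

```text
time: 7.75
tool_pos: [656.0, -44.2, 55.9]
tcp_rot: [3.141, 0.0, 1.393]
contact_force: [0.2, -0.0, -1.2]
grip_width: 53.3
finger_force: 30.0
```

Emit:
jog_arm(targets=[{"xyz":[0,0,0.015],"spin":0},{"xyz":[0,0,0.015],"spin":0},{"xyz":[0,0,0.015],"spin":0},{"xyz":[0,0,0.01],"spin":0},{"xyz":[0,0,0.01],"spin":0},{"xyz":[0,0,0.005],"spin":0},{"xyz":[0,0,0.005],"spin":0},{"xyz":[0,0,0],"spin":0},{"xyz":[0,0,0],"spin":0},{"xyz":[0,0,0],"spin":0}])

```text
time: 9.0
tool_pos: [655.8, -44.2, 49.5]
tcp_rot: [3.141, 0.0, 1.393]
contact_force: [-0.6, 0.2, -1.9]
grip_width: 53.4
finger_force: 30.0
```

Emit:
jog_arm(targets=[{"xyz":[0,0,0.005],"spin":0},{"xyz":[0,0,0.005],"spin":0},{"xyz":[0,0,0.004],"spin":0},{"xyz":[0,0,0],"spin":0},{"xyz":[0,0,0],"spin":0},{"xyz":[0,0,0],"spin":0},{"xyz":[0,0,0],"spin":0},{"xyz":[0,0,0],"spin":0},{"xyz":[0,0,0],"spin":0},{"xyz":[0,0,0],"spin":0}])

```text
time: 10.25
tool_pos: [655.8, -44.2, 48.7]
tcp_rot: [3.141, 0.0, 1.393]
contact_force: [-1.8, 0.5, 5.4]
grip_width: 53.5
finger_force: 30.0
```

The force rose by about 7 N, so the piston is on the pan. Releasing.

Emit:
jog_arm(targets=[{"xyz":[0,0,0],"spin":0},{"xyz":[0,0,0],"spin":0},{"xyz":[0,0,0],"spin":0},{"xyz":[0,0,0],"spin":0},{"xyz":[0,0,0],"spin":0},{"xyz":[0,0,0],"spin":0},{"xyz":[0,0,0],"spin":0},{"xyz":[0,0,0],"spin":0},{"xyz":[0,0,0],"spin":0},{"xyz":[0,0,0],"spin":0}], gripper=80)

```text
time: 11.5
tool_pos: [655.8, -44.2, 48.4]
tcp_rot: [3.142, 0.0, 1.393]
contact_force: [0.8, 0.3, -0.5]
grip_width: 73.6
finger_force: 0.0
```

Emit:
jog_arm(targets=[{"xyz":[0,0,-0.1],"spin":0},{"xyz":[0,0,-0.2],"spin":0},{"xyz":[0,0,-0.3],"spin":0},{"xyz":[0,0,-0.4],"spin":0},{"xyz":[0,0,-0.4],"spin":0},{"xyz":[0,0,-0.4],"spin":0},{"xyz":[0,0,-0.2],"spin":0},{"xyz":[0,0,0],"spin":0},{"xyz":[0,0,0],"spin":0},{"xyz":[0,0,0],"spin":0}])

```text
time: 12.75
tool_pos: [655.2, -44.1, 206.8]
tcp_rot: [-3.139, 0.0, 1.393]
contact_force: [-0.6, -0.0, -0.3]
grip_width: 73.5
finger_force: 0.0
```

```bash
python3 - <<'E'
from h import *
plan([385,85,207],0.51,10)
E
```

```text
[0.099, -0.361, -0.0] 0.883; [0.067, -0.368, -0.0] 0.883; [0.034, -0.373, -0.0] 0.883; [0.001, -0.374, -0.0] 0.883; [-0.032, -0.373, -0.0] 0.883; [-0.065, -0.369, -0.0] 0.883; [-0.097, -0.362, -0.0] 0.883; [-0.128, -0.352, -0.0] 0.883; [-0.159, -0.339, -0.0] 0.883; [-0.188, -0.324, -0.0] 0.883;
```

Emit:
jog_arm(targets=[{"xyz":[0.1,-0.36,0],"spin":0.88},{"xyz":[0.07,-0.37,0],"spin":0.88},{"xyz":[0.03,-0.37,0],"spin":0.88},{"xyz":[0,-0.37,0],"spin":0.88},{"xyz":[-0.03,-0.37,0],"spin":0.88},{"xyz":[-0.07,-0.37,0],"spin":0.88},{"xyz":[-0.1,-0.36,0],"spin":0.88},{"xyz":[-0.13,-0.35,0],"spin":0.88},{"xyz":[-0.16,-0.34,0],"spin":0.88},{"xyz":[-0.19,-0.32,0],"spin":0.88}], gripper=0)

```text
time: 14.0
tool_pos: [384.4, 83.7, 207.8]
tcp_rot: [-3.141, 0.001, 0.51]
contact_force: [-1.5, -0.3, 0.3]
grip_width: 0.3
finger_force: 0.0
```

```bash
python3 - <<'E'
from h import *
im=bot.capture("top");c=bot.get_calibration("top");o=bot.get_obs();print(o["time"],o["tool_pos"],o["tcp_rot"],o["grip_width"])
for ce,s in blobs(im,(105,120,120),(125,255,255)): print("blue",ce,s,onplane(c,*ce,74)[:2].round())
cv2.imwrite("pics/t2.png",cv2.resize(im[105:305,180:380],None,fx=3,fy=3,interpolation=cv2.INTER_CUBIC))
E
```

```text
14.05 [380.99822989  84.75345941 207.52484726] [-3.13885965  0.00365155  0.50701636] 0.43482860457966194
blue [150.1 123.5] [134 111  33  26 849] [764. 347.]
blue [192.5 129. ] [187 124  12  11  96] [744. 213.]
blue [326.8 140.9] [323 137   9   9  66] [ 698. -211.]
blue [241.1 149.9] [236 145  11  11  87] [674.  60.]
blue [274.4 155. ] [270 150  10  11  87] [656. -45.]
blue [224.1 190.1] [214 174  23  38  56] [548. 115.]
```

View pics/t2.png

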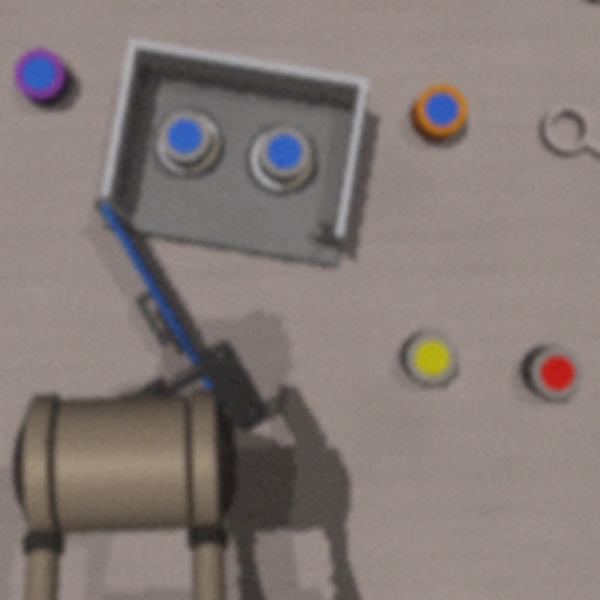

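Both blue pistons stand on the pans, at crop (185,136) and (285,153). The moved one is at (656,-45), so it is centred. The door is still open and the gripper is on its outer side. I'll descend.

Emit:
jog_arm(targets=[{"xyz":[0,0,0.2],"spin":0},{"xyz":[0,0,0.3],"spin":0},{"xyz":[0,0,0.4],"spin":0},{"xyz":[0,0,0.4],"spin":0},{"xyz":[0,0,0.3],"spin":0},{"xyz":[0,0,0.2],"spin":0},{"xyz":[0,0,0.1],"spin":0},{"xyz":[0,0,0.03],"spin":0},{"xyz":[0,0,0],"spin":0},{"xyz":[0,0,0],"spin":0}])

```text
time: 15.3
tool_pos: [386.0, 83.3, 54.4]
tcp_rot: [3.141, -0.001, 0.513]
contact_force: [0.4, -0.7, 0.4]
grip_width: 0.5
finger_force: 0.0
```

```bash
cat >> h.py <<'E'
H=np.array([598.,141.]);YB=-0.174
def arcplan(t0,t1,n,off=23,r=213,z=52):
    "rows following the door from angle t0 to t1"
    def pose(t):
        a=YB-t; x=np.array([np.cos(a),np.sin(a)]); y=np.array([-np.sin(a),np.cos(a)])
        return H-r*y-off*x, a+np.pi/2
    p,y=None,None
    for i,t in enumerate(np.linspace(t0,t1,n+1)):
        q,w=pose(t)
        if i:
            M=R.from_euler("xyz",[np.pi,0,y]).as_matrix()
            print((M.T@np.r_[q-p,0]/80).round(3).tolist(),round((y-w)/.1,3),end="; ")
        else: print("start",q.round(1),round(w,3))
        p,y=q,w
    print("end",p.round(1),round(y,3))
E
python3 - <<'E'
from h import *
o=bot.get_obs();print(o["tool_pos"],o["tcp_rot"])
for d in (57,23): arcplan(.883,.883,1,off=d)
arcplan(.883,.3,10); arcplan(.3,.09,10); arcplan(.09,0,10)
E
```

```text
[386.04693285  83.29679819  54.44874803] [ 3.14097017e+00 -9.95132078e-04  5.12842210e-01]
start [384.5  86. ] 0.514
[0.0, 0.0, 0.0] 0.0; end [384.5  86. ] 0.514
start [401.2  56.3] 0.514
[0.0, 0.0, 0.0] 0.0; end [401.2  56.3] 0.514
start [401.2  56.3] 0.514
[-0.012, 0.156, 0.0] -0.583; [-0.012, 0.156, 0.0] -0.583; [-0.012, 0.156, 0.0] -0.583; [-0.012, 0.156, 0.0] -0.583; [-0.012, 0.156, 0.0] -0.583; [-0.012, 0.156, 0.0] -0.583; [-0.012, 0.156, 0.0] -0.583; [-0.012, 0.156, 0.0] -0.583; [-0.012, 0.156, 0.0] -0.583; [-0.012, 0.156, 0.0] -0.583; end [480.3 -38. ] 1.097
start [480.3 -38. ] 1.097
[-0.005, 0.056, 0.0] -0.21; [-0.005, 0.056, 0.0] -0.21; [-0.005, 0.056, 0.0] -0.21; [-0.005, 0.056, 0.0] -0.21; [-0.005, 0.056, 0.0] -0.21; [-0.005, 0.056, 0.0] -0.21; [-0.005, 0.056, 0.0] -0.21; [-0.005, 0.056, 0.0] -0.21; [-0.005, 0.056, 0.0] -0.21; [-0.005, 0.056, 0.0] -0.21; end [520.2 -58.6] 1.307
start [520.2 -58.6] 1.307
[-0.002, 0.024, 0.0] -0.09; [-0.002, 0.024, 0.0] -0.09; [-0.002, 0.024, 0.0] -0.09; [-0.002, 0.024, 0.0] -0.09; [-0.002, 0.024, 0.0] -0.09; [-0.002, 0.024, 0.0] -0.09; [-0.002, 0.024, 0.0] -0.09; [-0.002, 0.024, 0.0] -0.09; [-0.002, 0.024, 0.0] -0.09; [-0.002, 0.024, 0.0] -0.09; end [538.5 -64.8] 1.397
```

Emit:
jog_arm(targets=[{"xyz":[0,0.06,0.02],"spin":0},{"xyz":[0,0.06,0],"spin":0},{"xyz":[0,0.05,0],"spin":0},{"xyz":[0,0.04,0],"spin":0},{"xyz":[0,0.04,0],"spin":0},{"xyz":[0,0.04,0],"spin":0},{"xyz":[0,0.04,0],"spin":0},{"xyz":[0,0.04,0],"spin":0},{"xyz":[0,0.04,0],"spin":0},{"xyz":[0,0.04,0],"spin":0}])

```text
time: 16.55
tool_pos: [403.4, 51.7, 52.4]
tcp_rot: [3.142, 0.0, 0.513]
contact_force: [0.1, 0.7, -0.0]
grip_width: 0.9
finger_force: 0.1
```

Emit:
jog_arm(targets=[{"xyz":[-0.012,0.1,0],"spin":-0.38},{"xyz":[-0.012,0.12,0],"spin":-0.45},{"xyz":[-0.012,0.12,0],"spin":-0.45},{"xyz":[-0.012,0.12,0],"spin":-0.45},{"xyz":[-0.012,0.12,0],"spin":-0.45},{"xyz":[-0.012,0.12,0],"spin":-0.45},{"xyz":[-0.012,0.12,0],"spin":-0.45},{"xyz":[-0.012,0.12,0],"spin":-0.45},{"xyz":[-0.012,0.12,0],"spin":-0.45},{"xyz":[-0.012,0.1,0],"spin":-0.38}])

```text
time: 17.8
tool_pos: [456.2, -24.5, 52.3]
tcp_rot: [-3.142, 0.0, 0.95]
contact_force: [-0.3, 0.9, -0.2]
grip_width: 0.4
finger_force: 0.1
```

```bash
cat >> h.py <<'E'
def where():
    o=bot.get_obs();p=np.array(o["tool_pos"]);y=o["tcp_rot"][2];a=y-np.pi/2
    d=p[:2]-H; ex=np.array([np.cos(a),np.sin(a)]);ey=np.array([-ex[1],ex[0]])
    print(o["time"],"along",-(d@ey),"out",-(d@ex),"theta by yaw",YB-a,"pos",p.round(1),"F",np.round(o["contact_force"],1))
    im=bot.capture("top");c=bot.get_calibration("top")
    m=cv2.inRange(cv2.cvtColor(im,cv2.COLOR_BGR2HSV),(100,90,50),(130,255,255)); m[:165]=0;m[:,:205]=0;m[:,310:]=0
    v,u=np.nonzero(m); P=np.array([onplane(c,*q,100)[:2] for q in zip(u,v)])
    if len(P)>20:
        l=cv2.fitLine(P.astype(np.float32),cv2.DIST_HUBER,0,.01,.01).ravel()
        print("door theta",(YB-np.pi/2-np.arctan2(l[1],l[0]))%np.pi,len(P),"far",np.linalg.norm(P-H,axis=1).max())
    return im
E
python3 -c "
from h import *
where()"
```

```text
17.8 along 217.1143434904709 out 19.012041175670436 theta by yaw 0.4467984892786258 pos [456.2 -24.5  52.3] F [-0.3  0.9 -0.2]
door theta 0.43045044 139 far 134.48307069491526
```

The door is following the finger, at about 0.43. I'll push on more gently.

Emit:
jog_arm(targets=[{"xyz":[-0.007,0.08,0],"spin":-0.3},{"xyz":[-0.007,0.09,0],"spin":-0.34},{"xyz":[-0.007,0.09,0],"spin":-0.34},{"xyz":[-0.007,0.09,0],"spin":-0.34},{"xyz":[-0.007,0.09,0],"spin":-0.34},{"xyz":[-0.007,0.09,0],"spin":-0.34},{"xyz":[-0.007,0.08,0],"spin":-0.3},{"xyz":[-0.005,0.06,0],"spin":-0.22},{"xyz":[-0.004,0.05,0],"spin":-0.19},{"xyz":[-0.003,0.03,0],"spin":-0.11}])

```text
time: 19.1
tool_pos: [506.5, -57.0, 52.4]
tcp_rot: [3.142, 0.0, 1.232]
contact_force: [-0.8, -0.7, 0.5]
grip_width: 0.3
finger_force: 0.1
```

```bash
python3 -c "
from h import *
where()"
```

```text
19.1 along 217.1459879810037 out 20.41686331855226 theta by yaw 0.1652702232775684 pos [506.5 -57.   52.4] F [-0.8 -0.7  0.5]
door theta 0.16499591 189 far 143.0322605450235
```

Emit:
jog_arm(targets=[{"xyz":[-0.002,0.03,0],"spin":-0.11},{"xyz":[-0.002,0.03,0],"spin":-0.11},{"xyz":[-0.002,0.03,0],"spin":-0.11},{"xyz":[-0.002,0.03,0],"spin":-0.11},{"xyz":[-0.002,0.03,0],"spin":-0.11},{"xyz":[-0.002,0.025,0],"spin":-0.1},{"xyz":[-0.002,0.025,0],"spin":-0.1},{"xyz":[-0.002,0.02,0],"spin":-0.08},{"xyz":[-0.002,0.02,0],"spin":-0.08},{"xyz":[0,0.02,0],"spin":-0.08}])

```text
time: 20.4
tool_pos: [521.6, -63.5, 52.2]
tcp_rot: [-3.132, 0.0, 1.331]
contact_force: [-16.8, 0.3, 13.4]
grip_width: 0.1
finger_force: 8.7
```

Emit:
jog_arm(targets=[{"xyz":[0,0.02,0],"spin":-0.08},{"xyz":[0,0.02,0],"spin":-0.08},{"xyz":[0,0.02,0],"spin":-0.08},{"xyz":[0,0.015,0],"spin":-0.06},{"xyz":[0,0.015,0],"spin":-0.06},{"xyz":[0,0.015,0],"spin":-0.06},{"xyz":[0,0.015,0],"spin":-0.06},{"xyz":[0,0.01,0],"spin":0},{"xyz":[0,0,0],"spin":0},{"xyz":[0,0,0],"spin":0}])

```text
time: 21.65
tool_pos: [535.5, -66.4, 52.4]
tcp_rot: [-3.141, -0.0, 1.378]
contact_force: [-5.2, 2.0, 3.9]
grip_width: 0.3
finger_force: 2.6
```

```bash
python3 -c "
from h import *
where()"
```

```text
21.65 along 215.53776380150228 out 21.55107930602604 theta by yaw 0.018922973647339025 pos [535.5 -66.4  52.4] F [-5.2  2.   3.9]
door theta 0.024447203 198 far 144.41718545224964
```

Emit:
jog_arm(targets=[{"xyz":[0,0.01,0],"spin":0},{"xyz":[0,0.01,0],"spin":0},{"xyz":[0,0.01,0],"spin":0},{"xyz":[0,0,0],"spin":0},{"xyz":[0,0,0],"spin":0},{"xyz":[0,0,0],"spin":0},{"xyz":[0,0,0],"spin":0},{"xyz":[0,0,0],"spin":0},{"xyz":[0,0,0],"spin":0},{"xyz":[0,0,0],"spin":0}])

```text
time: 22.95
tool_pos: [535.5, -66.4, 52.4]
tcp_rot: [-3.136, -0.0, 1.378]
contact_force: [-12.8, 2.4, 11.7]
grip_width: 0.7
finger_force: 7.6
```

Force rose with no movement, so the door is seated. I'll back off and check that it stays shut.

Emit:
jog_arm(targets=[{"xyz":[0,-0.03,0],"spin":0},{"xyz":[0,-0.05,0],"spin":0},{"xyz":[0,-0.1,0],"spin":0},{"xyz":[0,-0.3,0],"spin":0},{"xyz":[0,-0.5,0],"spin":0},{"xyz":[0,-0.4,-0.3],"spin":0},{"xyz":[0,0,-0.5],"spin":0},{"xyz":[0,0,-0.5],"spin":0},{"xyz":[0,0,-0.5],"spin":0},{"xyz":[0,0,0],"spin":0}])

```text
time: 24.2
tool_pos: [431.6, -46.4, 199.1]
tcp_rot: [3.134, 0.001, 1.378]
contact_force: [-0.0, -0.1, 0.2]
grip_width: 0.4
finger_force: 0.0
```

```bash
python3 -c "
from h import *
im=where()
a=im[105:255,190:390];b=bot.capture('scene')[130:290,150:360]
cv2.imwrite('pics/e.png',np.hstack([cv2.resize(a,(400,300)),cv2.resize(b,(394,300))]))"
```

```text
24.2 along 215.78726810808504 out 127.42063013426244 theta by yaw 0.018943251930091998 pos [431.6 -46.4 199.1] F [-0.  -0.1  0.2]
door theta 0.01586628 332 far 240.49686796390674
```

View pics/e.png

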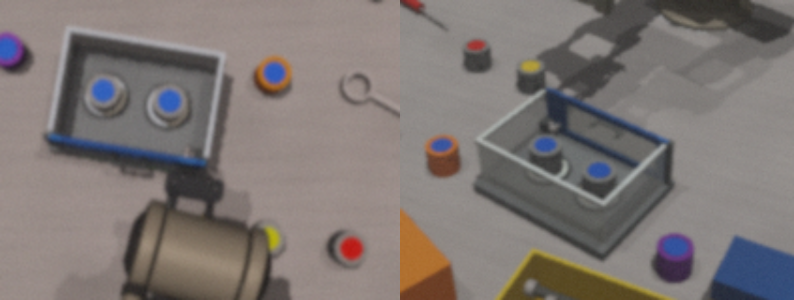

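The door is shut and parallel to the back wall (both at yaw about -0.19). Both blue pistons stand upright on their pans and nothing else has moved.

```bash
python3 -c "
from plant import bot
print(bot.close_job())"
```

```text
the job is handed in; nothing more can be done
None
```

I set the matching blue piston upright on the free pan, pushed the door shut until it seated on its catch, and handed the job in at about 24 s; the verdict wasn't shown.

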